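# Find the heavy side of a pulley on the balancing rollers

## Robot

A 6-joint arm with a two-finger parallel gripper is mounted at the origin on a cart in front of the work surface, level with it; the furniture and walls round the work are solid. World frame = base frame: x ahead of the robot, y to its left, z up, the work surface at z = 0. Lengths are in m, angles in rad, forces in N, time in s.
With the tool pointing down it reaches from about 0.325 to 0.775 m from the base axis. Payload 5.5 kg.
Tool frame: the origin (TCP) lies midway between the tips of the shut fingers; the grasp point (between the pads) lies 19 mm behind it; z points along the fingers, x is the direction in which the jaws open and shut, and the axes are right-handed (so a half turn about z gives the same grasp; the last joint's range is limited). The gripper opens to 88 mm and grips with 3 to 60 N. Pads are 20 mm wide; open, the fingers measure 115 mm over their backs; the gripper's body (75 mm by 178 mm) begins 61 mm behind the grasp point.
Start: joints at [1.169, 0.091, 1.231, -0, 1.82, -0.057], TCP at [0.203, 0.565, 0.223] pointing down, gripper open.
Joint ranges: [-2.87, 2.87], [-0.86, 2.18], [0.17, 2.46], [-1.51, 4.65], [0.06, 2.69], [-2.65, 2.65]. Speed limits (rad/s): [2.57, 2.57, 3.01, 3.14, 3.14, 3.14].

## Interface

Orientations are given as a 3x3 rotation matrix whose columns are the frame's x, y, z axes.
In Python, from workcell import arm gives the robot as it stands.
- The arm moves only by the tool play_rows, never from a script. Its argument "series" is a list that holds one entry, the list of rows, each a list of 5 numbers: the shift along the tool's x, y, z in m, then the turn about the tool's z in degrees, then the finger opening in m, from 0 to 0.0878. In form: [[[tx, ty, tz, yaw, claw], ...]]. A call has 1 to 8 rows; each row is the pose to reach, as a shift and turn from the pose commanded when the call began, along the tool's axes at that moment; what a row does not reach only later rows make up. A row lasts 1/12 s, in which the tool goes at most 41.7 mm and 7.16 degrees, less where a joint would pass 70% of its speed; a pose out of reach is approached as far as the arm can. A call with a gripper value outside its range is refused whole. The fingers move at their own pace and stop on an object; "newtons" is the grip in N (left out, the last holds). Time passes only in rows, so rows that repeat a pose let the fingers close. It gives the time, the measured TCP pose, the force and the opening at its end, in the units of the state.
- arm.read_state(): the state, without advancing time (a new reading comes with each control period).
- arm.capture(name): name is "side" or "top" or "wrist"; returns (picture, depth): 420x560x3 uint8, blue, green, red; 420x560 float32, m along the optical axis (not along the pixel's ray), 0 where there is no reading.
- arm.calibration(name): a dict with "fov_y" (degrees; the focal length in pixels is half the picture's height over the tangent of half this angle, whatever the lens; pixels are square), "cx", "cy" (the principal point, pixels), "rvec" (rotation vector, rad) and "tvec" (3), from world to camera coordinates, as OpenCV has them; the wrist camera has in their place "mount" (4x4, takes a point from camera to tool coordinates, whose origin is the TCP and whose axes are the tool frame's). Camera axes: x right, y down, z forward; pixel columns grow to the right and rows downward; lengths in m; the calibration is good to about 2 mm. A picture is of the moment at which its call begins: read the wrist's pose just before it. calibration takes no time and is no camera call.
- arm.hand_in(): hands the job in, once; it reports no verdict.
Trained networks look in the newest picture that a camera, given by its name, has taken for a name from the list of things; names that differ only in an ending like _2 or _b are one class to them, and where a whole thing is asked for, a point or a joint stands for the part that bears it (a point fixed in the world has none). Each returns a list of dicts, best first, with "conf" (0 to 1); they miss things now and then, are a little off and sometimes report something else, mostly with a low value. They report only what shows in the picture. A call takes as long as a camera call. They do not tell look-alikes from the thing itself.
- arm.recognise(camera, target): "bbox" ([left, top, right, bottom] in pixels, round what is visible of it).
- arm.silhouettes(camera, target): "region" (420x560 bool, what is visible of it) and "bbox" ([left, top, right, bottom] in pixels, round what is visible of it).
- arm.place_of(camera, target): "centre" ([column, row] in pixels: a listed point, or the origin of a listed thing).
The state is a dict: "time": time; "joints": joint angles; "joint_vel": joint speeds; "effort": joint torques, N m; "eef_pos": TCP position; "ee_rot": TCP orientation; "wrist_force": force on the tool from outside, world axes, zero at the start; "ft_torque": the same for the moment, N m; "opening": finger opening in m.
Only numpy, scipy, OpenCV 4.12 (cv2) and the standard library are available. Lean on these libraries where they do the work, as an engineer would, in place of code of your own. Each camera call takes 0.05 s, during which the arm holds its last target.

## Task

Tip up the hinged ramp of the balancing stand by its wooden handle until the pulley rolls by itself onto the rollers, and lower the ramp again. Let the pulley turn freely, without touching it, until it has come to rest with its heavy side (the bolted slug) down; only then swing the brake arm over onto the end of its shaft and leave it resting there. Leave the things around the stand where they are.

Things in the scene. Friction and masses are not known exactly. Their poses are not given: they have to be found in the camera images.
- stand: grey balancing stand, fixed, base 290 x 178 x 12 mm. Origin on the worktop under the middle of the roller nest; x = the way the pulley rolls from ramp to rollers, y left of that, z up. Four free, slightly stiff rollers, 40 mm across: a shaft in the nest has its axis at x = 0, 86 mm high. Two end stops, 112 mm high, stand at x = 28 mm. Ramp at -x; brake arm at +x, -y
- ramp (a joint): angle of the tipping ramp, rad: 0 = down on its rests (let go, it sinks back by itself), grows as the handle is lifted, stops at 0.5. Hinge parallel to the stand's y. The rails slope back 8 degrees, so the pulley stays in their valley while the ramp is down; it rolls out at about 0.2 to 0.3 rad; if it stops half-way, lift further. Lifting takes about 6 N
- ramp_hinge (a point): point on the ramp's hinge axis, in the middle between the rails, 78 mm above the worktop, at x = -22 mm of the stand; the handle moves on an arc of radius 190 mm about it
- ramp_handle (a point): grip point in the ramp's wooden handle, at the centre of the bar's section, 78 mm high with the ramp down: a level bar, 14 mm wide and 16 mm high, along the stand's x, from 28 mm behind the point (its free end) to 37 mm in front of it, where a cross plate 56 mm wide joins the rails
- rotor_center (a point): centre of the pulley, on its shaft axis: a bare metal belt pulley 100 mm across and 24 mm wide on a stepped steel shaft 164 mm long (20 mm thick at the ends, hub 36 mm), 0.8 kg, axis along the stand's y; it starts in the ramp's valley, 97 mm behind the nest, 86 mm high. Not to be touched by the gripper
- rotor: the same pulley; its origin is the centre, its y axis the shaft
- heavy_side (a point): centre of the round dark steel slug, 28 mm across, bolted through the pulley 34 mm from its axis: the heavy side. At the start it is above the shaft. Once in the nest the pulley swings to and fro for about 2 s (more is possible) and comes to rest with the slug within about 10 mm of straight below
- brake (a joint): angle of the brake arm, rad: 0 = its rubber shoe lies on top of the shaft that lies in the nest, 2.0 = thrown back on its stop, past upright, as at the start; upright is near 1.57. Pushed past upright to below about 1.3 it sinks onto the shaft by itself within about 3 s, slowed by its damped hinge. A push of under 3 N moves it
- brake_hinge (a point): hinge point of the brake arm, at x = 70, y = -73 mm of the stand, 96 mm high; the axis is parallel to the stand's y
- brake_bar (a point): middle of the wooden cross bar at the brake arm's free end, 16 mm thick, 36 mm long (along the stand's y), 100 mm from the hinge; the dark flat arm, 12 mm wide and 9 mm thick, runs straight from beside the hinge to it; thrown back, the bar is the stand's highest point, about 185 mm high, and stands in the way of low moves
- tape_roll_b: roll of beige tape lying flat, 104 mm across, 24 high; origin at its underside. A bystander
- wash_bottle_b: white wash bottle with red cap and bent spout, 61x108x205 mm; origin at its underside. A bystander
- beaker_cotton_b: glass beaker, 65x75x89 mm; origin at its underside. A bystander
- screwdriver_b: small screwdriver lying flat, 103 mm long; origin at its underside. A bystander
- cotton_jar_b: glass jar, 71 mm across, 107 high; origin at its underside. A bystander
- phone_b: dark phone lying flat, 150x72x9 mm; origin at its underside. A bystander
Things that resemble listed ones, but are neither listed nor needed, are in the scene too. Leave any turquoise look-alike of the rotor alone.

How it is judged:
By the outcome, as a careful person would: the job done as asked, in the order asked, and still so for the second after the job is handed in, with the robot touching nothing.
It also fails if it takes over 59 s, if anything falls off the work surface, if the arm or the gripper's body presses on something with over 40 N, if the wrist force passes 120 N, or if a joint passes its speed limit or range.

## Working session

There is one attempt and no reset: what is moved stays moved. The work goes in short steps, Python scripts to look and compute and a tool call to move; the robot and the scene stay as the last step left them, time stands still between calls to the robot, and variables do not carry over. Pictures are saved under pics/ and viewed, and the job is handed in when it is done.

Besides the shell and the picture viewer there is one more tool, called after "Emit:" as name([rows], argument=value, ...), one row to a line, values as JSON. play_rows: Moves the arm, as the interface text tells. Its arguments: {"type":"object","properties":{"series":{"type":"array","items":{"type":"array","items":{"type":"array","items":{"type":"number"}}}},"newtons":{"type":"number"}},"required":["series"]}

```bash
mkdir -p pics; ls; cat > h.py <<'E'
import numpy as np, cv2
from workcell import arm
def K(c):
    f=210/np.tan(np.radians(c['fov_y']/2)); return f,c['cx'],c['cy']
def cam2world(name,st=None):
    c=arm.calibration(name)
    if 'mount' in c:
        M=np.array(c['mount']); T=np.eye(4); T[:3,:3]=st['ee_rot']; T[:3,3]=st['eef_pos']; return T@M
    R=cv2.Rodrigues(np.array(c['rvec'],float))[0]; t=np.array(c['tvec'],float).reshape(3)
    T=np.eye(4); T[:3,:3]=R.T; T[:3,3]=-R.T@t; return T
def deproj(name,px,d,st=None):
    f,cx,cy=K(arm.calibration(name)); T=cam2world(name,st)
    p=np.array([(px[0]-cx)/f*d,(px[1]-cy)/f*d,d,1]); return (T@p)[:3]
def proj(name,P,st=None):
    f,cx,cy=K(arm.calibration(name)); T=np.linalg.inv(cam2world(name,st))
    p=T@np.append(P,1); return np.array([cx+f*p[0]/p[2],cy+f*p[1]/p[2]]),p[2]
def ray_z(name,px,z,st=None):
    T=cam2world(name,st); f,cx,cy=K(arm.calibration(name))
    r=T[:3,:3]@np.array([(px[0]-cx)/f,(px[1]-cy)/f,1]); o=T[:3,3]; return o+r*(z-o[2])/r[2]
E
python3 - <<'E'
from h import *
st=arm.read_state(); print(st['time'],st['eef_pos'],st['ee_rot'])
for n in ['side','top']:
    im,d=arm.capture(n); cv2.imwrite(f'pics/{n}0.png',im); np.save(f'{n}0.npy',d)
    print(n,arm.calibration(n))
    for t in ['stand','ramp_handle','ramp_hinge','rotor_center','heavy_side','brake_bar','brake_hinge']:
        try:
            for r in arm.place_of(n,t)[:3]:
                c=r['centre']; dd=d[int(c[1]),int(c[0])]
                print(t,round(r['conf'],2),np.round(c,1),dd,np.round(deproj(n,c,dd),3))
        except Exception as e: print(t,e)
print(arm.read_state()['time'])
E
```

```text
pics
0.0 [0.20266049 0.56443751 0.22157574] [[ 3.37965350e-01  9.41158251e-01 -7.53648262e-04]
 [ 9.41156793e-01 -3.37966159e-01 -1.66311767e-03]
 [-1.81996453e-03 -1.47225034e-04 -9.99998333e-01]]
side {'fov_y': 45.32165155447322, 'cx': 279.77170296810834, 'cy': 205.65912911475894, 'rvec': array([ 1.94304686, -0.18219251,  0.16117759]), 'tvec': array([-0.54585423,  0.12343181,  1.57005185])}
ramp_handle 0.61 [262.2 187.5] 1.8604966 [0.538 0.236 0.083]
ramp_hinge 0.67 [285.4 207.7] 1.5485817 [ 0.553 -0.091  0.132]
ramp_hinge 0.64 [279.2 189.4] 1.7353524 [0.574 0.105 0.12 ]
rotor_center 0.84 [277.4 193.1] 1.7241392 [0.565 0.091 0.112]
rotor_center 0.65 [291.  247.6] 1.4291542 [ 0.538 -0.244  0.071]
heavy_side 0.9 [284.9 261.7] 1.4470413 [ 0.522 -0.24   0.025]
heavy_side 0.55 [276.9 190.3] 1.7316675 [0.566 0.102 0.118]
brake_bar 0.71 [284.8 193.8] 1.4973302 [ 0.543 -0.122  0.189]
brake_hinge 0.72 [277.2 215.1] 1.5678984 [ 0.531 -0.077  0.102]
top {'fov_y': 57.42181826873279, 'cx': 280.1231640855266, 'cy': 216.4216602659417, 'rvec': array([ 2.11647539, -2.17728969,  0.16288856]), 'tvec': array([-0.00504379,  0.55868356,  1.00688053])}
ramp_handle 0.89 [182.  224.7] 0.9974919 [0.537 0.235 0.087]
ramp_handle 0.51 [256.8 287.2] 1.0577996 [0.368 0.049 0.003]
ramp_hinge 0.84 [251.5 205.6] 1.0855037 [0.596 0.059 0.008]
rotor_center 0.74 [230.3 207.3] 0.9682919 [0.573 0.105 0.123]
rotor_center 0.58 [355.8 220.4] 0.9873124 [ 0.534 -0.215  0.1  ]
rotor_center 0.42 [328.6 144. ] 1.0124018 [ 0.739 -0.154  0.105]
heavy_side 0.8 [221.9 212.3] 0.95443684 [0.559 0.124 0.135]
heavy_side 0.67 [351.6 227.2] 1.0154537 [ 0.52  -0.209  0.07 ]
brake_bar 0.68 [252.  208.1] 1.0800173 [0.588 0.057 0.013]
brake_bar 0.64 [317.4 209. ] 0.90025187 [ 0.551 -0.108  0.19 ]
brake_hinge 0.55 [295.5 219.3] 0.9837395 [ 0.54  -0.06   0.104]
0.8
```

View pics/top0.png

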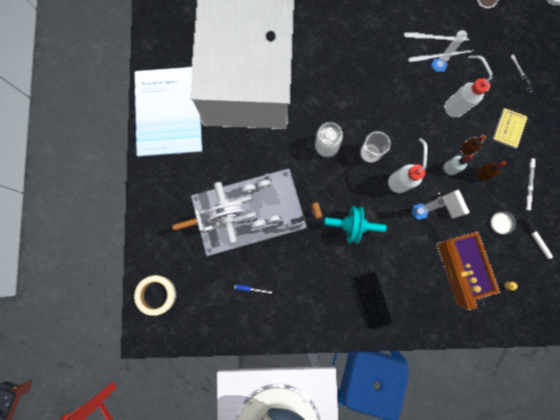

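View pics/side0.png

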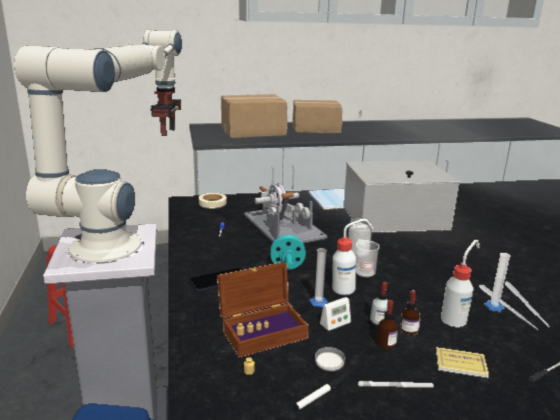

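```bash
python3 - <<'E'
import cv2
a=cv2.imread('pics/top0.png')[120:290,150:390]; cv2.imwrite('pics/topc.png',cv2.resize(a,None,fx=3.3,fy=3.3,interpolation=2))
a=cv2.imread('pics/side0.png')[150:290,220:370]; cv2.imwrite('pics/sidec.png',cv2.resize(a,None,fx=4,fy=4,interpolation=2))
E
```

```text
(no output)
```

View pics/topc.png

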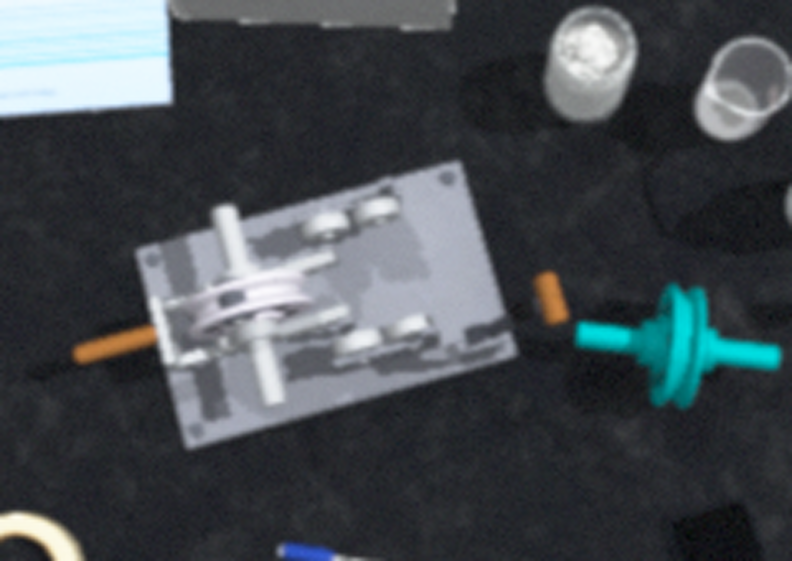

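View pics/sidec.png

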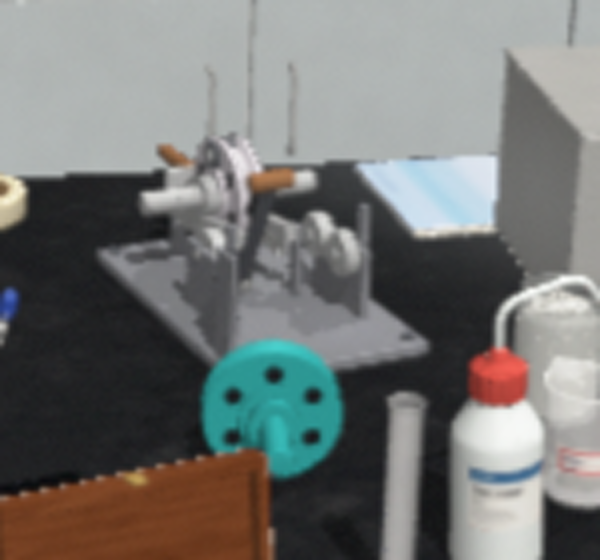

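```bash
cat >> h.py <<'E'
from scipy.optimize import least_squares
def stand2w(p,S): 
    c,s=np.cos(S[2]),np.sin(S[2]); return np.array([S[0]+c*p[0]-s*p[1],S[1]+s*p[0]+c*p[1],p[2]])
E
python3 - <<'E'
from h import *
pts=[((191.5,195.8)),((290,168.5)),((307,227.6)),((206.7,255.8))]
W=[ray_z('top',p,0.012) for p in pts]; 
for w in W: print(np.round(w,4))
print([np.linalg.norm(W[i]-W[(i+1)%4]) for i in range(4)])
h=ray_z('top',(182,224.7),0.078); b=ray_z('top',(317.4,209),0.187); print('handle',h,'bar',b)
print('edge dir',np.degrees(np.arctan2(*( (W[1]-W[0]+W[2]-W[3])[[1,0]]))))
# fit from handle, bar, rotor slug-free features, corners (y=+-0.089)
obs=[((182,224.7),(-.212,0,.078)),((317.4,209),(.112,-.073,.187)),((295.5,219.3),(.07,-.073,.096))]
def res(q):
    S=q[:3];xo=q[3]; r=[]
    for px,p in obs: r+=list(proj('top',stand2w(p,S))[0]-px)
    for px,(a,bb) in zip(pts,[(-1,1),(1,1),(1,-1),(-1,-1)]): r+=list(proj('top',stand2w((xo+a*.145,bb*.089,.012),S))[0]-px)
    sobs=[((262.2,187.5),(-.212,0,.078)),((284.8,193.8),(.112,-.073,.187))]
    for px,p in sobs: r+=list(proj('side',stand2w(p,S))[0]-px)
    return np.array(r)
s=least_squares(res,[.55,.02,-1.4,0],loss='soft_l1'); print(s.x,np.degrees(s.x[2]),np.round(res(s.x),1))
S=s.x
for n,p in dict(handle=(-.212,0,.078),rotor=(-.097,0,.086),nest=(0,0,.086),bar=(.112,-.073,.187)).items(): print(n,stand2w(p,S),proj('top',stand2w(p,S))[0],proj('side',stand2w(p,S))[0])
E
```

```text
[0.6287 0.2281 0.012 ]
[ 0.7005 -0.0533  0.012 ]
[ 0.5289 -0.0953  0.012 ]
[0.4582 0.1852 0.012 ]
[np.float64(0.29039587806595935), np.float64(0.17668845225103744), np.float64(0.2892813207835242), np.float64(0.17577610413198017)]
handle [0.53814718 0.23761566 0.078     ] bar [ 0.55193036 -0.10821199  0.187     ]
edge dir -75.77263127424881
[ 0.59099086  0.02494696 -1.31797001 -0.04289898] -75.51411905196858 [ 2.8 -0.  -2.7  1.6  0.5  1.4 -0.4 -0.5 -0.6 -0.7  0.3 -0.5  0.2  0.1
  0.2  1.7  0.4 -1.8]
handle [0.53796088 0.23020733 0.078     ] [184.82352799 224.6914353 ] [262.41229842 189.2180901 ]
rotor [0.56672714 0.11886326 0.086     ] [226.73624093 212.2224667 ] [276.02983667 197.40301113]
nest [0.59099086 0.02494696 0.086     ] [262.394638  202.1213473] [288.69187399 206.93371679]
bar [ 0.54832742 -0.10175281  0.187     ] [314.72528344 210.58459542] [285.22210098 192.04726555]
```

Emit:
play_rows([
  [[-0.199, 0.4275, 0.0, 56, 0.05], [-0.199, 0.4275, 0.0, 56, 0.05], [-0.199, 0.4275, 0.0, 56, 0.05], [-0.199, 0.4275, 0.0, 56, 0.05], [-0.199, 0.4275, 0.0, 56, 0.05], [-0.199, 0.4275, 0.0, 56, 0.05], [-0.199, 0.4275, 0.0, 56, 0.05], [-0.199, 0.4275, 0.0, 56, 0.05]],
])

```text
time: 1.47
eef_pos: [0.4408, 0.3285, 0.2229]
ee_rot: [[0.971, 0.24, 0.001], [0.24, -0.971, 0.0], [0.001, -0.0, -1.0]]
wrist_force: [0.5, -0.3, -0.1]
opening: 0.0499
```

Emit:
play_rows([
  [[0.06, 0.105, 0.02, 0, 0.05], [0.06, 0.105, 0.02, 0, 0.05], [0.06, 0.105, 0.02, 0, 0.05], [0.06, 0.105, 0.02, 0, 0.05], [0.06, 0.105, 0.02, 0, 0.05]],
])

```text
time: 1.88
eef_pos: [0.5244, 0.2414, 0.2016]
ee_rot: [[0.97, 0.242, -0.002], [0.242, -0.97, -0.001], [-0.002, 0.0, -1.0]]
wrist_force: [-0.8, 0.6, -0.2]
opening: 0.0501
```

```bash
python3 - <<'E'
from h import *
st=arm.read_state(); print(st['time'],st['eef_pos'],st['ee_rot'])
im,d=arm.capture('wrist'); cv2.imwrite('pics/w1.png',im)
print(arm.calibration('wrist'))
for t in ['ramp_handle','rotor_center','heavy_side']:
  for r in arm.place_of('wrist',t)[:2]:
    c=r['centre']; print(t,r['conf'],c,ray_z('wrist',c,.078,st),deproj('wrist',c,d[int(c[1]),int(c[0])],st))
E
```

```text
1.8833 [0.52442134 0.24138566 0.20158677] [[ 9.70175668e-01  2.42395929e-01 -1.84028216e-03]
 [ 2.42395194e-01 -9.70177402e-01 -6.16025322e-04]
 [-1.93472219e-03  1.51577228e-04 -9.99998117e-01]]
{'fov_y': 58.54879325306868, 'cx': 282.62686221207997, 'cy': 208.92019061610628, 'mount': array([[ 9.99998927e-01, -1.41947265e-03,  3.61634707e-04,
        -3.89743660e-05],
       [ 1.27223110e-03,  9.64006036e-01,  2.65877311e-01,
        -7.29142220e-02],
       [-7.26023612e-04, -2.65876566e-01,  9.64006807e-01,
        -1.61155845e-01],
       [ 0.00000000e+00,  0.00000000e+00,  0.00000000e+00,
         1.00000000e+00]])}
ramp_handle 0.85 [298.9, 215.3] [0.53939582 0.2338984  0.078     ] [0.53853286 0.23598498 0.08558604]
heavy_side 0.77 [299.0, 366.2] [0.57488002 0.09819237 0.078     ] [0.56263779 0.13679505 0.12935616]
```

View pics/w1.png

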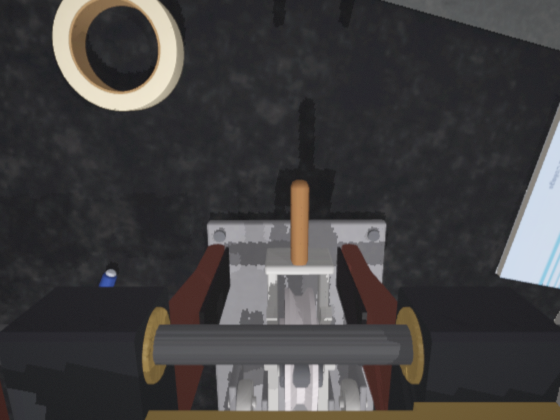

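Emit:
play_rows([
  [[0.0124, 0.006, 0.03, 0, 0.05], [0.0124, 0.006, 0.07, 0, 0.05], [0.0124, 0.006, 0.11, 0, 0.05], [0.0124, 0.006, 0.1425, 0, 0.05], [0.0124, 0.006, 0.1425, 0, 0.05]],
])

```text
time: 2.5
eef_pos: [0.5322, 0.2401, 0.0519]
ee_rot: [[0.969, 0.248, -0.012], [0.248, -0.969, -0.005], [-0.013, 0.001, -1.0]]
wrist_force: [-0.9, -0.3, -1.3]
opening: 0.0499
```

```bash
python3 - <<'E'
from h import *
st=arm.read_state(); print(st['time'],st['eef_pos'],st['wrist_force'])
im,d=arm.capture('wrist'); cv2.imwrite('pics/w2.png',im)
E
```

```text
2.5 [0.53216462 0.2401255  0.05190823] [-0.88093322 -0.27669898 -1.29404117]
```

View pics/w2.png

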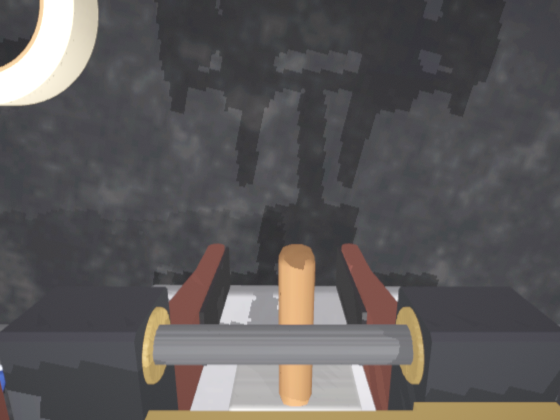

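Emit:
play_rows([
  [[0.0055, 0.001, -0.006, 0, 0.05], [0.0055, 0.001, -0.006, 0, 0.03], [0.0055, 0.001, -0.006, 0, 0.0], [0.0055, 0.001, -0.006, 0, 0.0], [0.0055, 0.001, -0.006, 0, 0.0]],
], newtons=20)

```text
time: 2.97
eef_pos: [0.5436, 0.2411, 0.068]
ee_rot: [[0.969, 0.246, 0.003], [0.246, -0.969, 0.001], [0.003, -0.0, -1.0]]
wrist_force: [-0.1, 1.0, -0.4]
opening: 0.0266
```

Emit:
play_rows([
  [[0, 0, 0.0, 0, 0.0], [0, 0, 0.0, 0, 0.0], [0, 0, 0.0, 0, 0.0], [0, 0, 0.0, 0, 0.0]],
])

```text
time: 3.3
eef_pos: [0.5382, 0.2397, 0.0674]
ee_rot: [[0.969, 0.247, -0.01], [0.247, -0.969, -0.003], [-0.011, 0.0, -1.0]]
wrist_force: [-21.5, -6.5, 14.3]
opening: 0.014
```

```bash
python3 - <<'E'
from h import *
im,d=arm.capture('side'); 
st=arm.read_state(); print(st['time'],st['eef_pos'],st['wrist_force'],st['joint_vel'],st['opening'])
im,d=arm.capture('wrist'); cv2.imwrite('pics/w3.png',im)
st=arm.read_state(); print(st['time'],st['eef_pos'],st['wrist_force'],st['joint_vel'])
E
```

```text
3.35 [0.5381879  0.23973974 0.06742512] [-21.49814     -5.700157    15.65063807] [-0.00038517  0.00079869  0.00208026 -0.00172558 -0.0012971   0.00139564] 0.01361401449347276
3.4 [0.53816485 0.23971007 0.06735349] [-21.72175754  -6.05979213  15.53103382] [-0.00017909 -0.0010227   0.00052358 -0.00180703  0.00075127 -0.00108689]
```

View pics/w3.png

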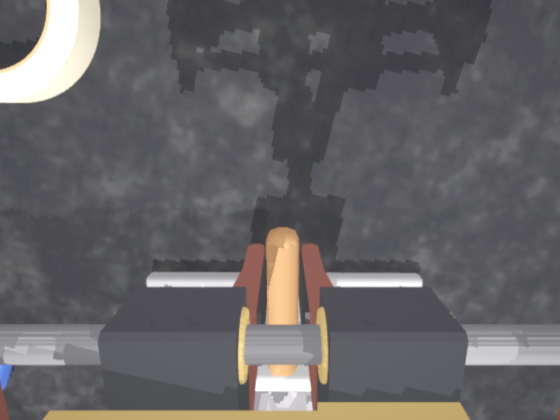

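Emit:
play_rows([
  [[-0.001, 0, -0.006, 0, 0], [-0.002, 0, -0.012, 0, 0], [-0.003, 0.001, -0.018, 0, 0], [-0.004, 0.001, -0.024, 0, 0], [-0.004, 0.002, -0.03, 0, 0], [-0.004, 0.003, -0.036, 0, 0], [-0.004, 0.004, -0.042, 0, 0], [-0.004, 0.004, -0.042, 0, 0]],
])

```text
time: 4.07
eef_pos: [0.5393, 0.235, 0.1093]
ee_rot: [[0.969, 0.246, -0.001], [0.246, -0.969, -0.001], [-0.002, 0.001, -1.0]]
wrist_force: [-6.2, -3.5, -6.6]
opening: 0.0139
```

```bash
cat > look.py <<'E'
from h import *
import sys
n=sys.argv[1]; box=[int(v) for v in sys.argv[3:7]] if len(sys.argv)>3 else None
st=arm.read_state(); print(st['time'],st['eef_pos'],st['wrist_force'],st['opening'])
im,d=arm.capture(n)
if box: im=cv2.resize(im[box[1]:box[3],box[0]:box[2]],None,fx=3.5,fy=3.5,interpolation=2)
cv2.imwrite('pics/'+sys.argv[2],im)
E
python3 look.py side s1.png 220 140 370 270
```

```text
4.0667 [0.53934457 0.23503481 0.10931465] [-6.19172331 -3.49008608 -6.55807908] 0.013859471105096674
```

View pics/s1.png

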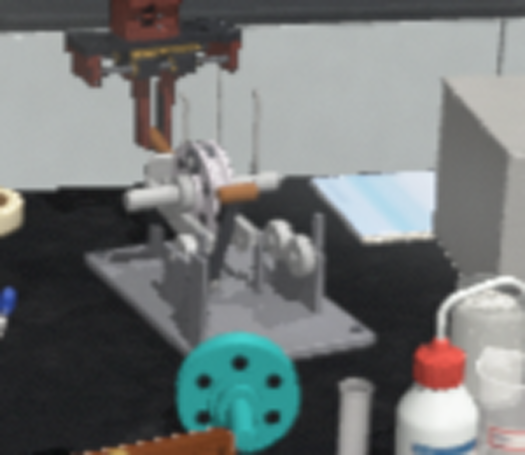

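Emit:
play_rows([
  [[0, 0, -0.003, 0, 0], [0, 0.001, -0.006, 0, 0], [0, 0.001, -0.009, 0, 0], [0, 0.002, -0.012, 0, 0], [0, 0.002, -0.012, 0, 0], [0, 0.002, -0.012, 0, 0], [0, 0.002, -0.012, 0, 0]],
])

```text
time: 4.7
eef_pos: [0.5399, 0.2327, 0.1208]
ee_rot: [[0.969, 0.245, -0.001], [0.245, -0.969, -0.002], [-0.002, 0.002, -1.0]]
wrist_force: [-5.1, -5.5, -4.1]
opening: 0.0138
```

```bash

python3 look.py side s2.png 220 140 370 270
```

```text
4.7 [0.53993527 0.23265819 0.12079336] [-5.06013326 -5.48295329 -4.10051097] 0.013811814459038703
```

View pics/s2.png

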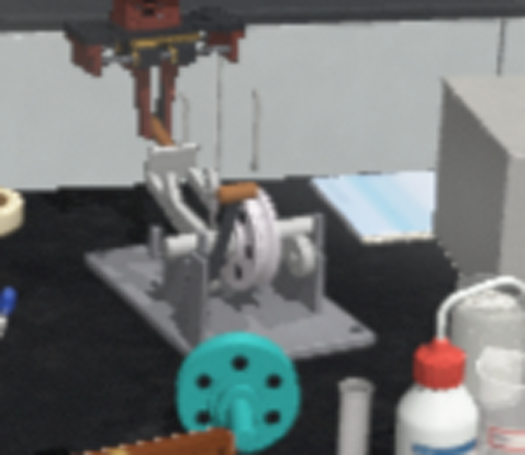

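Emit:
play_rows([
  [[0, -0.001, 0.007, 0, 0], [0, -0.002, 0.014, 0, 0], [0, -0.003, 0.021, 0, 0], [0, -0.004, 0.028, 0, 0], [0, -0.005, 0.035, 0, 0], [0, -0.006, 0.042, 0, 0], [0, -0.006, 0.048, 0, 0], [0, -0.006, 0.053, 0, 0]],
])

```text
time: 5.42
eef_pos: [0.5381, 0.2402, 0.0682]
ee_rot: [[0.969, 0.247, -0.001], [0.247, -0.969, 0.0], [-0.001, -0.001, -1.0]]
wrist_force: [-11.7, -3.5, 29.0]
opening: 0.0138
```

Emit:
play_rows([
  [[0, 0, 0, 0, 0], [0, 0, 0, 0, 0.01], [0, 0, 0, 0, 0.02], [0, 0, 0, 0, 0.03], [0, 0, 0, 0, 0.04], [0, 0, 0, 0, 0.04]],
])

```text
time: 5.92
eef_pos: [0.54, 0.2401, 0.0686]
ee_rot: [[0.969, 0.246, 0.003], [0.246, -0.969, 0.001], [0.003, -0.0, -1.0]]
wrist_force: [0.0, 0.1, 0.4]
opening: 0.0368
```

```bash

python3 look.py side s3.png 220 140 370 270;python3 look.py wrist w4.png
```

```text
5.9167 [0.54000182 0.24007615 0.06862585] [0.0127684  0.09803462 0.37581421] 0.03683899118148834
5.9667 [0.53972752 0.23996802 0.06826738] [-0.03800859 -0.57647603  0.29086454] 0.03911000240563392
```

View pics/s3.png

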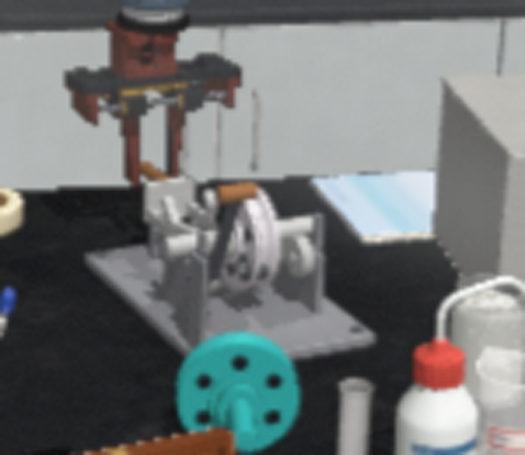

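View pics/w4.png

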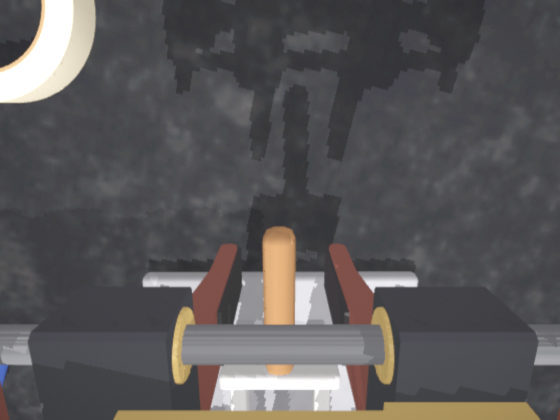

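Emit:
play_rows([
  [[0, 0, -0.04, 0, 0.04], [0, 0, -0.08, 0, 0.03], [0, 0, -0.12, 0, 0.02], [0, 0, -0.16, 0, 0], [0, 0, -0.2, 0, 0], [0, 0, -0.2, 0, 0]],
])

```text
time: 6.52
eef_pos: [0.5407, 0.2404, 0.278]
ee_rot: [[0.969, 0.246, 0.015], [0.246, -0.969, 0.006], [0.015, -0.002, -1.0]]
wrist_force: [-0.0, -0.1, 2.3]
opening: 0.0102
```

Emit:
play_rows([
  [[-0.0749, 0.384, 0, 0, 0], [-0.0749, 0.384, 0, 0, 0], [-0.0749, 0.384, 0, 0, 0], [-0.0749, 0.384, 0, 0, 0], [-0.0749, 0.384, 0, 0, 0], [-0.0749, 0.384, 0, 0, 0], [-0.0749, 0.384, 0, 0, 0], [-0.0749, 0.384, 0, 0, 0]],
])

```text
time: 7.18
eef_pos: [0.5574, -0.0951, 0.2673]
ee_rot: [[0.969, 0.246, 0.001], [0.246, -0.969, -0.0], [0.001, 0.001, -1.0]]
wrist_force: [-0.0, 1.4, -0.5]
opening: 0.0003
```

Emit:
play_rows([
  [[-0.008, 0.055, 0, 0, 0], [-0.008, 0.055, 0, 0, 0], [-0.008, 0.055, 0, 0, 0], [-0.008, 0.055, 0, 0, 0], [-0.008, 0.055, 0, 0, 0]],
])

```text
time: 7.6
eef_pos: [0.5635, -0.1471, 0.2673]
ee_rot: [[0.969, 0.247, 0.0], [0.247, -0.969, 0.001], [0.001, -0.0, -1.0]]
wrist_force: [0.0, -0.2, -0.1]
opening: 0.0004
```

```bash
python3 - <<'E'
from h import *
st=arm.read_state(); print(st['time'],st['eef_pos'])
im,d=arm.capture('wrist'); cv2.imwrite('pics/w5.png',im)
for t in ['brake_bar','heavy_side']:
  for r in arm.place_of('wrist',t)[:2]:
    c=r['centre']; print(t,r['conf'],c,ray_z('wrist',c,.187,st),deproj('wrist',c,d[int(c[1]),int(c[0])],st))
im,d=arm.capture('side'); cv2.imwrite('pics/s4.png',cv2.resize(im[140:270,220:370],None,fx=3.5,fy=3.5,interpolation=2))
E
```

```text
7.6 [ 0.56345745 -0.14708958  0.26729328]
brake_bar 0.66 [280.1, 156.0] [ 0.5517185  -0.10706531  0.187     ] [ 0.55163893 -0.10668422  0.19001419]
heavy_side 0.73 [240.0, 228.2] [ 0.53728914 -0.1611478   0.187     ] [ 0.5333056  -0.20299379  0.06757384]
heavy_side 0.6 [361.3, 2.5] [ 0.57570534 -0.00918508  0.187     ] [0.58445234 0.01021801 0.11743007]
```

View pics/w5.png

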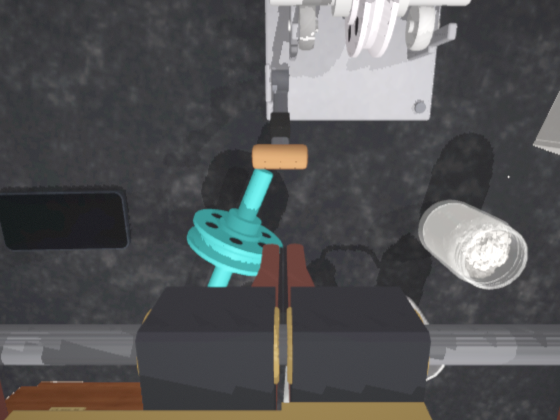

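View pics/s4.png

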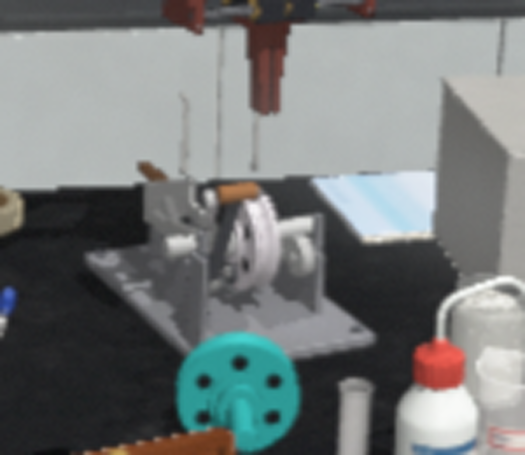

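```bash
python3 - <<'E'
from h import *
S=[.5912,.0245,np.radians(-75.6)]
ims=[]
for k in range(3):
    im,d=arm.capture('side'); ims.append(im)
    if k==0:
      for t in ['heavy_side','rotor_center']:
        for r in arm.place_of('side',t)[:3]: print(t,r['conf'],r['centre'])
print(arm.read_state()['time'])
print('exp centre',proj('side',stand2w((0,0,.086),S))[0],'slug down',proj('side',stand2w((0,0,.052),S))[0],proj('side',stand2w((0,-.012,.052),S))[0])
for z in (.052,.086): print('top',proj('top',stand2w((0,0,z),S))[0])
print(np.abs(ims[0].astype(int)-ims[2])[170:230,260:320].max())
cv2.imwrite('pics/s5.png',cv2.resize(ims[0][170:250,255:325],None,fx=7,fy=7,interpolation=2))
im,d=arm.capture('top');cv2.imwrite('pics/t5.png',cv2.resize(im[150:270,160:330],None,fx=4.5,fy=4.5,interpolation=2))
for t in ['heavy_side','rotor_center']:
        for r in arm.place_of('top',t)[:3]: print(t,r['conf'],r['centre'])
E
```

```text
heavy_side 0.86 [288.1, 217.9]
heavy_side 0.85 [286.1, 260.6]
rotor_center 0.93 [290.4, 204.9]
rotor_center 0.64 [288.0, 253.6]
8.05
exp centre [288.78241782 206.97981391] slug down [288.44877934 216.3702118 ] [285.26112103 216.9047772 ]
top [263.10039018 204.33624448]
top [262.56286093 202.03844749]
47
heavy_side 0.82 [350.0, 226.8]
heavy_side 0.59 [259.0, 205.2]
rotor_center 0.89 [355.3, 226.5]
rotor_center 0.78 [263.9, 198.5]
```

View pics/s5.png

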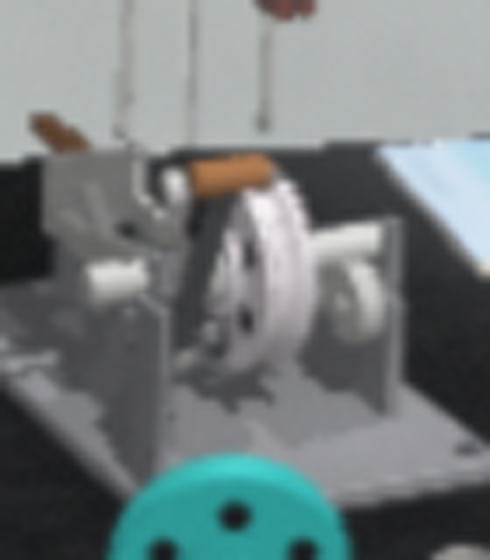

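View pics/t5.png

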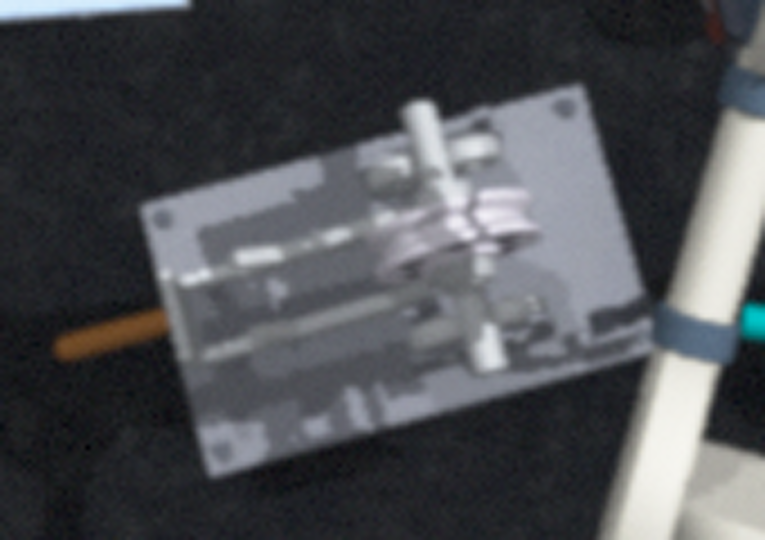

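Emit:
play_rows([
  [[-0.081, -0.189, 0, 0, 0], [-0.081, -0.189, 0, 0, 0], [-0.081, -0.189, 0, 0, 0], [-0.081, -0.189, 0, 0, 0], [-0.081, -0.189, 0.03, 0, 0], [-0.081, -0.189, 0.03, 0, 0], [-0.081, -0.189, 0.03, 0, 0], [-0.081, -0.189, 0.03, 0, 0]],
])

```text
time: 8.87
eef_pos: [0.4385, 0.0147, 0.2375]
ee_rot: [[0.969, 0.247, 0.001], [0.247, -0.969, -0.001], [0.001, 0.001, -1.0]]
wrist_force: [0.6, -0.3, 0.8]
opening: 0.0003
```

```bash
python3 - <<'E'
from h import *
S=[.5912,.0245,np.radians(-75.6)]
st=arm.read_state(); print(st['time'],st['eef_pos'])
im,d=arm.capture('wrist'); cv2.imwrite('pics/w6.png',im)
for t in ['heavy_side']:
  for r in arm.place_of('wrist',t)[:2]:
    c=r['centre']; print(t,r['conf'],c)
for a in range(0,360,45): print(a,np.round(proj('wrist',stand2w((.034*np.sin(np.radians(a)),-.012,.086-.034*np.cos(np.radians(a))),S),st)[0]))
E
```

```text
8.8667 [0.43852773 0.01470842 0.23753484]
heavy_side 0.7 [438.9, 211.6]
0 [426. 214.]
45 [427. 241.]
90 [436. 261.]
135 [449. 261.]
180 [458. 238.]
225 [456. 205.]
270 [445. 187.]
315 [433. 192.]
```

View pics/w6.png

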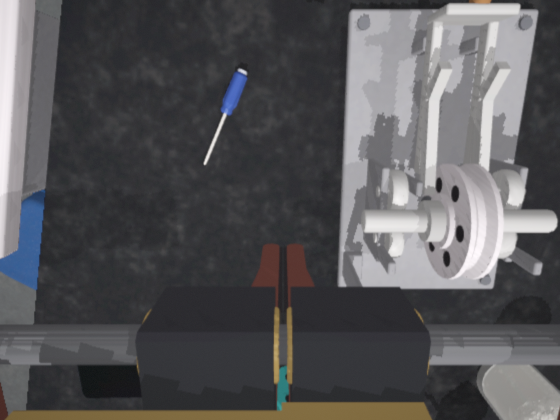

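Emit:
play_rows([
  [[0, 0.06, 0, 0, 0], [0, 0.06, 0, 0, 0], [0, 0.06, 0, 0, 0], [0, 0.06, 0, 0, 0], [0, 0.06, 0, 0, 0], [0, 0.06, 0, 0, 0], [0, 0.06, 0, 0, 0], [0, 0.06, 0, 0, 0]],
])

```text
time: 9.63
eef_pos: [0.4531, -0.0427, 0.2374]
ee_rot: [[0.969, 0.247, 0.0], [0.247, -0.969, 0.0], [0.0, 0.0, -1.0]]
wrist_force: [-0.0, -0.8, 0.0]
opening: 0.0003
```

```bash
python3 - <<'E'
from h import *
S=[.5912,.0245,np.radians(-75.6)]
st=arm.read_state(); print(st['time'],st['eef_pos'])
ims=[]
for k in range(9):
    im,d=arm.capture('wrist'); ims.append(im)
print(arm.read_state()['eef_pos']-st['eef_pos'],arm.read_state()['time'])
G=[cv2.GaussianBlur(i,(5,5),0).astype(int) for i in ims]
print([np.abs(G[0]-g)[80:280,395:500].max() for g in G])
a=[cv2.resize(i[100:220,380:560],None,fx=4,fy=4,interpolation=2)[:, :] for i in (ims[1],ims[8])]
cv2.imwrite('pics/w7.png',cv2.resize(np.vstack(a),None,fx=.62,fy=.62))
cv2.imwrite('pics/w7f.png',ims[8])
for r in arm.place_of('wrist','heavy_side')[:3]: print(r)
for s,y in ((0,-.012),):
  for an in range(0,360,60): print(an,np.round(proj('wrist',stand2w((.034*np.sin(np.radians(an)),y,.086-.034*np.cos(np.radians(an))),S),st)[0]))
E
```

```text
9.6333 [ 0.45305592 -0.04267953  0.23735551]
[-4.29919717e-05 -4.78095105e-04 -2.16943790e-04] 10.0833
[np.int64(0), np.int64(10), np.int64(16), np.int64(20), np.int64(21), np.int64(26), np.int64(29), np.int64(30), np.int64(32)]
0 [433. 153.]
60 [437. 188.]
120 [453. 197.]
180 [468. 164.]
240 [462. 122.]
300 [444. 121.]
```

View pics/w7.png

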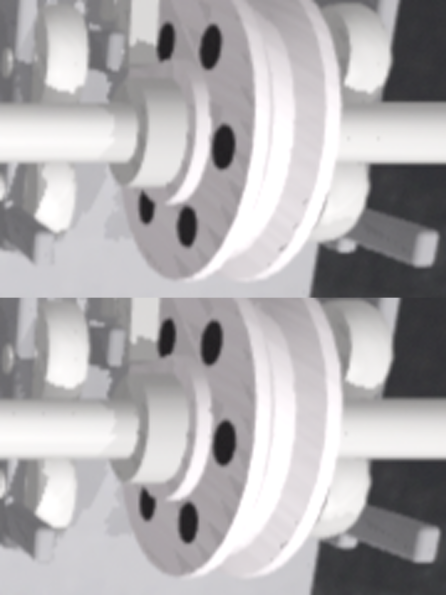

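View pics/w7f.png

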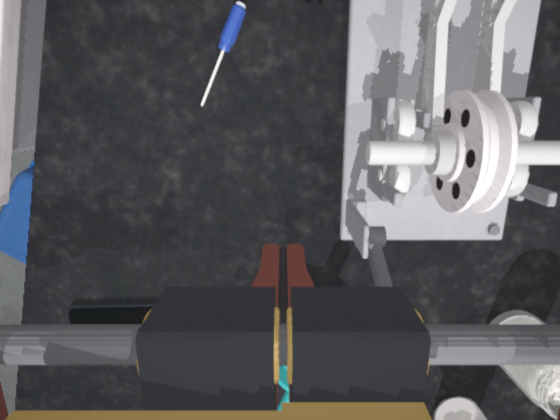

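Emit:
play_rows([
  [[0, 0, 0, 0, 0], [0, 0, 0, 0, 0], [0, 0, 0, 0, 0], [0, 0, 0, 0, 0], [0, 0, 0, 0, 0], [0, 0, 0, 0, 0], [0, 0, 0, 0, 0], [0, 0, 0, 0, 0]],
])

```text
time: 10.8
eef_pos: [0.453, -0.0432, 0.2371]
ee_rot: [[0.969, 0.246, -0.0], [0.246, -0.969, 0.0], [-0.0, -0.0, -1.0]]
wrist_force: [-0.2, -1.1, 0.2]
opening: 0.0003
```

Emit:
play_rows([
  [[0, 0, 0, 0, 0], [0, 0, 0, 0, 0], [0, 0, 0, 0, 0], [0, 0, 0, 0, 0], [0, 0, 0, 0, 0], [0, 0, 0, 0, 0], [0, 0, 0, 0, 0], [0, 0, 0, 0, 0]],
])

```text
time: 11.47
eef_pos: [0.453, -0.0432, 0.2371]
ee_rot: [[0.969, 0.246, -0.0], [0.246, -0.969, 0.0], [-0.0, -0.0, -1.0]]
wrist_force: [-0.0, 0.2, -0.2]
opening: 0.0008
```

```bash
cat > rest.py <<'E'
from h import *
import sys
st=arm.read_state(); print(st['time'],st['eef_pos'])
im,d=arm.capture('wrist'); g=cv2.cvtColor(im,cv2.COLOR_BGR2GRAY)
cv2.imwrite(sys.argv[1],im)
# dark hole centroids on pulley face and screwdriver-independent reference (base/roller)
m=(g[90:215,430:490]<75).astype(np.uint8); n,l,s,c=cv2.connectedComponentsWithStats(m)
for i in range(1,n):
    if 15<s[i][4]<250: print(s[i][4],np.round(c[i]+[430,90],2))
E
python3 rest.py pics/r1.png
```

```text
11.4667 [ 0.45303875 -0.04319181  0.23712984]
72 [446.9  116.03]
101 [464.95 117.9 ]
116 [470.22 157.97]
45 [438.82 183.18]
84 [455.55 190.32]
```

Emit:
play_rows([
  [[0, 0, 0, 0, 0], [0, 0, 0, 0, 0], [0, 0, 0, 0, 0], [0, 0, 0, 0, 0], [0, 0, 0, 0, 0], [0, 0, 0, 0, 0], [0, 0, 0, 0, 0], [0, 0, 0, 0, 0]],
])

```text
time: 12.18
eef_pos: [0.453, -0.0432, 0.2371]
ee_rot: [[0.969, 0.246, -0.0], [0.246, -0.969, 0.0], [-0.0, -0.0, -1.0]]
wrist_force: [-0.1, 0.6, -0.1]
opening: 0.0003
```

```bash
python3 rest.py pics/r2.png; python3 -c "
import cv2;a=cv2.imread('pics/w7f.png')
cv2.imwrite('pics/x.png',a)
import numpy as np
g=cv2.cvtColor(a,6);m=(g[90:215,430:490]<75).astype('uint8');n,l,s,c=cv2.connectedComponentsWithStats(m)
print([(int(s[i][4]),np.round(c[i]+[430,90],2)) for i in range(1,n) if s[i][4]>15])"
```

```text
12.1833 [ 0.45301787 -0.04319192  0.23709536]
72 [446.9  116.03]
101 [464.95 117.9 ]
117 [470.19 157.97]
45 [438.82 183.18]
84 [455.55 190.32]
[(72, array([446.9 , 116.03])), (101, array([464.95, 117.9 ])), (113, array([470.18, 158.24])), (45, array([438.82, 183.18])), (85, array([455.55, 190.41]))]
```

Emit:
play_rows([
  [[0.08, 0.131, 0, 0, 0], [0.08, 0.131, 0, 0, 0], [0.08, 0.131, 0, 0, 0], [0.08, 0.131, 0, 0, 0], [0.08, 0.131, 0, 0, 0], [0.08, 0.131, 0.03, 0, 0], [0.08, 0.131, 0.067, 0, 0], [0.08, 0.131, 0.067, 0, 0]],
])

```text
time: 12.9
eef_pos: [0.5591, -0.1491, 0.161]
ee_rot: [[0.969, 0.246, -0.013], [0.246, -0.969, 0.005], [-0.012, -0.008, -1.0]]
wrist_force: [-0.6, -0.5, -1.6]
opening: 0.0004
```

```bash
python3 look.py wrist w8.png; python3 look.py side s8.png 220 140 370 270
```

```text
12.9 [ 0.55913236 -0.14907009  0.160964  ] [-0.61343227 -0.48639152 -1.62524364] 0.0004144958569597326
12.95 [ 0.5601047  -0.14930448  0.16508684] [ 0.20945437 -0.00221874 -0.95811379] 5.9892437671588237e-05
```

View pics/w8.png

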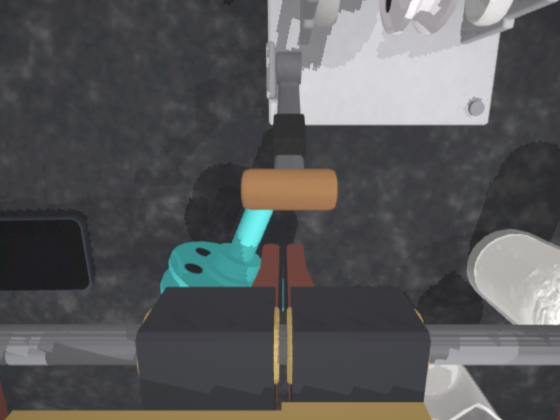

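View pics/s8.png

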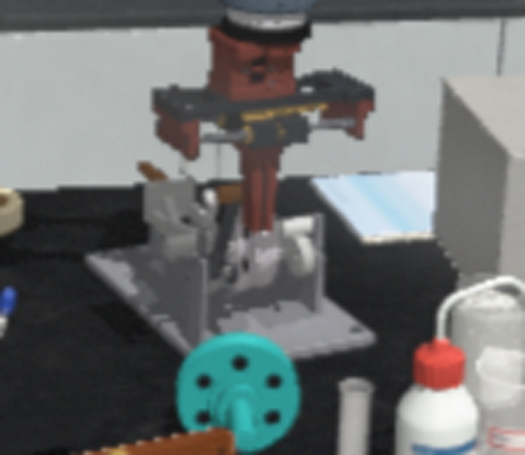

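Emit:
play_rows([
  [[0.002, -0.012, 0, 0, 0], [0.002, -0.02, 0, 0, 0], [0.002, -0.027, 0, 0, 0], [0.002, -0.034, 0, 0, 0], [0.002, -0.041, 0, 0, 0], [0.002, -0.048, 0, 0, 0], [0.002, -0.055, 0, 0, 0], [0.002, -0.062, 0, 0, 0]],
])

```text
time: 13.67
eef_pos: [0.5492, -0.0891, 0.1701]
ee_rot: [[0.969, 0.246, -0.0], [0.246, -0.969, 0.0], [-0.0, -0.0, -1.0]]
wrist_force: [0.4, -1.2, 1.1]
opening: 0.0007
```

Emit:
play_rows([
  [[0, -0.007, 0, 0, 0], [0, -0.014, 0, 0, 0], [0, -0.021, 0, 0, 0], [0, -0.028, 0, 0, 0], [0, -0.034, 0, 0, 0], [0, -0.038, 0, 0, 0], [0, -0.038, 0, 0, 0]],
])

```text
time: 14.25
eef_pos: [0.5399, -0.0521, 0.17]
ee_rot: [[0.969, 0.247, -0.0], [0.247, -0.969, 0.001], [-0.0, -0.001, -1.0]]
wrist_force: [0.6, -0.1, 1.0]
opening: 0.0004
```

```bash
python3 look.py wrist w9.png; python3 look.py side s9.png 220 140 370 270
```

```text
14.25 [ 0.53992184 -0.05209387  0.17003899] [ 0.63169931 -0.10548272  0.98526256] 0.00038701983005202234
14.3 [ 0.54005478 -0.05253364  0.17007413] [-0.2536387  -0.43769498  0.41797849] 0.0005158968927322394
```

View pics/w9.png

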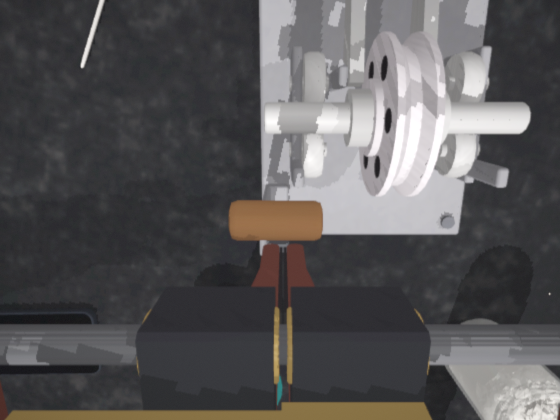

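View pics/s9.png

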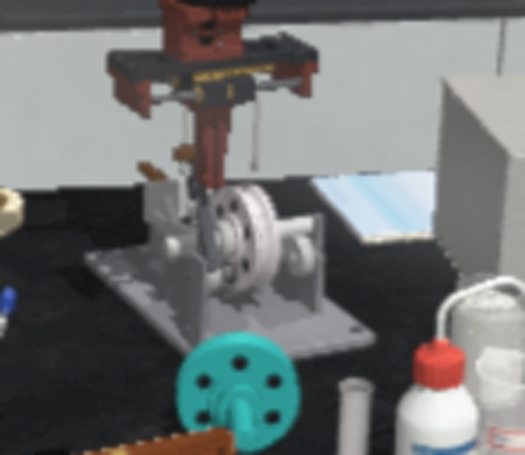

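Emit:
play_rows([
  [[0, -0.006, 0, 0, 0], [0, -0.012, 0, 0, 0], [0, -0.018, 0, 0, 0], [0, -0.022, 0, 0, 0], [0, -0.022, 0, 0, 0], [0, -0.022, 0, 0, 0], [0, -0.022, 0, 0, 0], [0, -0.022, 0, 0, 0]],
])

```text
time: 15.02
eef_pos: [0.5347, -0.0319, 0.1701]
ee_rot: [[0.969, 0.246, -0.0], [0.246, -0.969, -0.0], [-0.0, 0.0, -1.0]]
wrist_force: [0.1, 1.0, -0.2]
opening: 0.0001
```

```bash
python3 look.py wrist w10.png; python3 look.py side s10.png 220 140 370 270
```

```text
15.0167 [ 0.53474994 -0.03186947  0.17012425] [ 0.07463262  0.96627489 -0.19909854] 5.6660316334127014e-05
15.0667 [ 0.5347679  -0.03188881  0.17012676] [ 0.04838835 -0.55776501 -0.35757485] 0.00032302794740704727
```

View pics/w10.png

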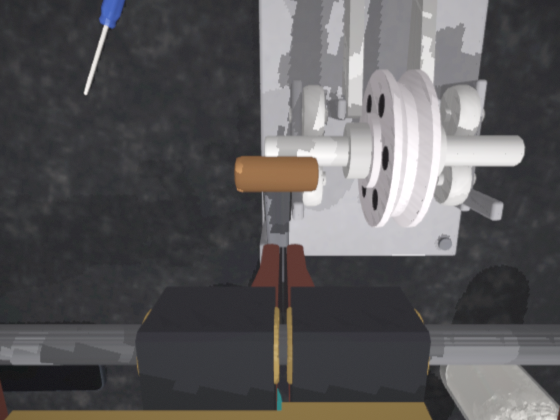

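View pics/s10.png

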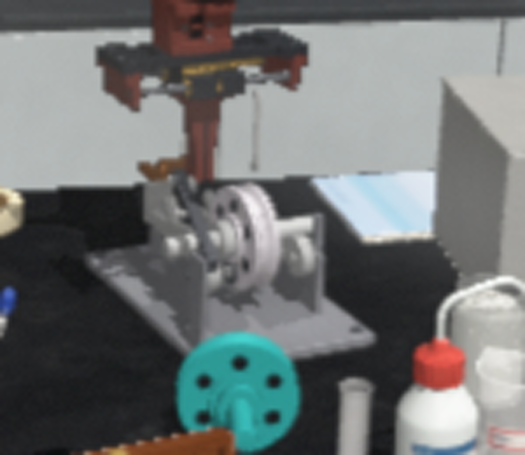

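Brake bar (wrist 277,173) is sinking by itself ahead of the fingers. I rise clear and wait.

Emit:
play_rows([
  [[0, 0.0, -0.03, 0, 0], [0, 0.0, -0.06, 0, 0], [0, 0.0, -0.09, 0, 0], [0, 0, -0.1, 0, 0], [0, 0, -0.1, 0, 0], [0, 0, -0.1, 0, 0], [0, 0, -0.1, 0, 0], [0, 0, -0.1, 0, 0]],
])

```text
time: 15.78
eef_pos: [0.5342, -0.0317, 0.2676]
ee_rot: [[0.969, 0.246, -0.004], [0.246, -0.969, 0.0], [-0.004, -0.001, -1.0]]
wrist_force: [-1.3, 0.3, -0.5]
opening: 0.0002
```

Emit:
play_rows([
  [[-0.07, -0.03, 0, 0, 0], [-0.07, -0.03, 0, 0, 0], [-0.07, -0.03, 0, 0, 0], [-0.07, -0.03, 0, 0, 0], [-0.07, -0.03, 0, 0, 0], [-0.07, -0.03, 0, 0, 0], [-0.07, -0.03, 0, 0, 0], [-0.07, -0.03, 0, 0, 0]],
])

```text
time: 16.45
eef_pos: [0.46, -0.02, 0.2697]
ee_rot: [[0.969, 0.246, -0.001], [0.246, -0.969, 0.0], [-0.001, -0.0, -1.0]]
wrist_force: [0.2, 0.2, -0.3]
opening: 0.0001
```

Emit:
play_rows([
  [[0, 0, 0, 0, 0], [0, 0, 0, 0, 0], [0, 0, 0, 0, 0], [0, 0, 0, 0, 0], [0, 0, 0, 0, 0], [0, 0, 0, 0, 0], [0, 0, 0, 0, 0], [0, 0, 0, 0, 0]],
])

```text
time: 17.12
eef_pos: [0.4595, -0.0199, 0.2702]
ee_rot: [[0.969, 0.246, 0.0], [0.246, -0.969, -0.0], [0.0, 0.0, -1.0]]
wrist_force: [0.6, -0.6, 0.1]
opening: 0.0008
```

Emit:
play_rows([
  [[0, 0, 0, 0, 0], [0, 0, 0, 0, 0], [0, 0, 0, 0, 0], [0, 0, 0, 0, 0], [0, 0, 0, 0, 0], [0, 0, 0, 0, 0], [0, 0, 0, 0, 0], [0, 0, 0, 0, 0]],
])

```text
time: 17.78
eef_pos: [0.4595, -0.0199, 0.2701]
ee_rot: [[0.969, 0.246, -0.0], [0.246, -0.969, -0.0], [-0.0, -0.0, -1.0]]
wrist_force: [0.7, -0.3, -0.4]
opening: 0.0003
```

```bash
python3 look.py wrist w11.png; python3 look.py side s11.png 220 140 370 270
```

```text
17.7833 [ 0.4594936  -0.01986429  0.27012354] [ 0.68930914 -0.30150777 -0.43323132] 0.0003331229361446981
17.8333 [ 0.4595066  -0.01990759  0.27013689] [-0.04641218  0.49572215  0.18177329] 0.0008622164050403132
```

View pics/w11.png

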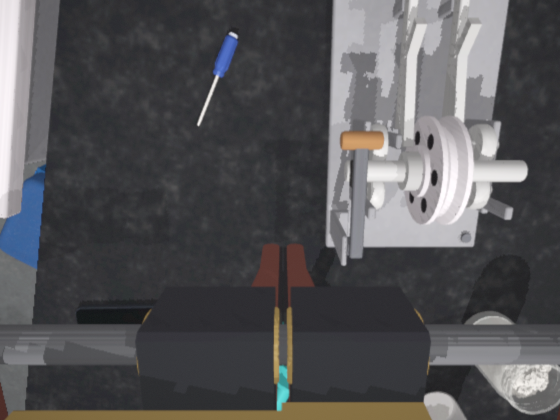

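View pics/s11.png

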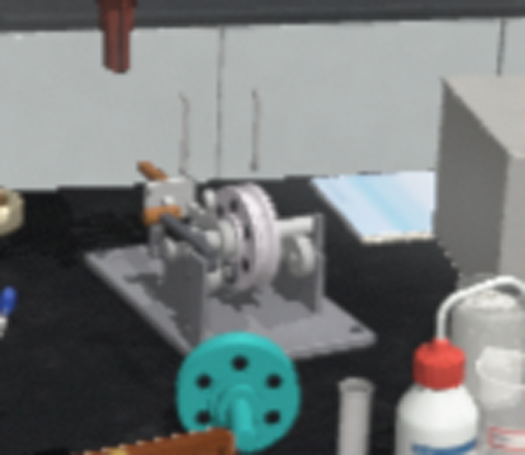

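Emit:
play_rows([
  [[0, 0, 0, 0, 0], [0, 0, 0, 0, 0], [0, 0, 0, 0, 0], [0, 0, 0, 0, 0], [0, 0, 0, 0, 0], [0, 0, 0, 0, 0], [0, 0, 0, 0, 0], [0, 0, 0, 0, 0]],
])

```text
time: 18.55
eef_pos: [0.4595, -0.0199, 0.2701]
ee_rot: [[0.969, 0.246, 0.0], [0.246, -0.969, -0.0], [-0.0, 0.0, -1.0]]
wrist_force: [0.2, -0.2, -0.9]
opening: 0.0005
```

Emit:
play_rows([
  [[0, 0, 0, 0, 0], [0, 0, 0, 0, 0], [0, 0, 0, 0, 0], [0, 0, 0, 0, 0], [0, 0, 0, 0, 0], [0, 0, 0, 0, 0], [0, 0, 0, 0, 0], [0, 0, 0, 0, 0]],
])

```text
time: 19.22
eef_pos: [0.4595, -0.0199, 0.2701]
ee_rot: [[0.969, 0.246, -0.0], [0.246, -0.969, -0.0], [-0.0, -0.0, -1.0]]
wrist_force: [-0.2, 0.2, 1.3]
opening: 0.0003
```

```bash
python3 - <<'E'
from h import *
S=[.5912,.0245,np.radians(-75.6)]
st=arm.read_state(); print(st['time'],st['eef_pos'])
im,d=arm.capture('wrist'); cv2.imwrite('pics/w12.png',im)
old=cv2.imread('pics/w11.png')
print('diff',np.abs(cv2.GaussianBlur(im,(5,5),0).astype(int)-cv2.GaussianBlur(old,(5,5),0))[90:270,325:540].max())
for r in arm.place_of('wrist','brake_bar')[:1]:
    c=r['centre']; print(c,r['conf'],deproj('wrist',c,d[int(c[1]),int(c[0])],st))
print('exp bar down',stand2w((-.03,-.073,.104),S),proj('wrist',stand2w((-.03,-.073,.096),S),st)[0])
for a,b in ((357,175),(362,140),(358,230)): print(deproj('wrist',(a,b),d[b,a],st))
for an in range(0,360,60): print(an,np.round(proj('wrist',stand2w((.034*np.sin(np.radians(an)),-.012,.086-.034*np.cos(np.radians(an))),S),st)[0]))
print(proj('wrist',stand2w((0,-.082,.086),S),st)[0],proj('wrist',stand2w((0,.082,.086),S),st)[0])
cv2.imwrite('pics/w12c.png',cv2.resize(im[90:270,320:540],None,fx=3.3,fy=3.3,interpolation=2))
im,d=arm.capture('top');cv2.imwrite('pics/t12.png',im)
E
```

```text
19.2167 [ 0.45949912 -0.01989433  0.27010732]
diff 5
[360.8, 140.4] 0.66 [0.51202219 0.03962283 0.1139126 ]
exp bar down [0.51303273 0.03540313 0.104     ] [356.38699408 143.54888508]
[0.51802017 0.0106015  0.11220926]
[0.51308158 0.04015702 0.11309126]
[ 0.53375069 -0.03704168  0.11196319]
0 [407. 169.]
60 [410. 201.]
120 [422. 210.]
180 [432. 182.]
240 [428. 145.]
300 [415. 141.]
[343.14208052 175.03348845] [518.98171892 174.31959676]
```

View pics/w12c.png

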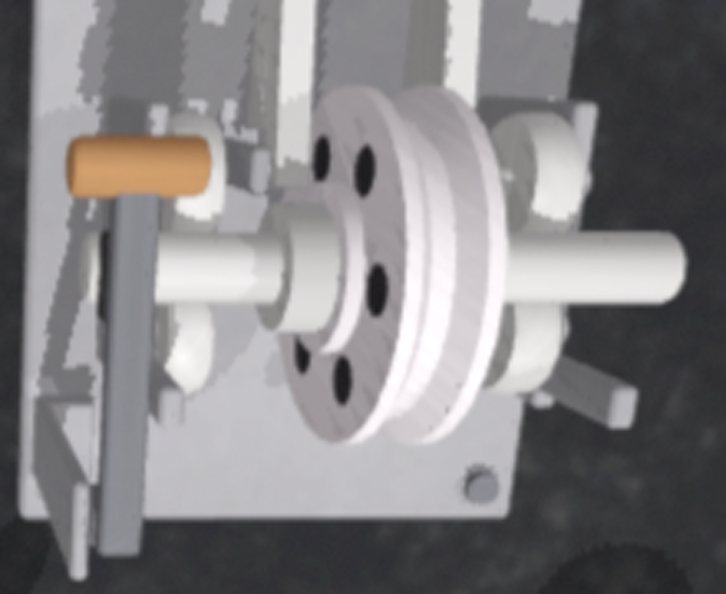

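View pics/t12.png

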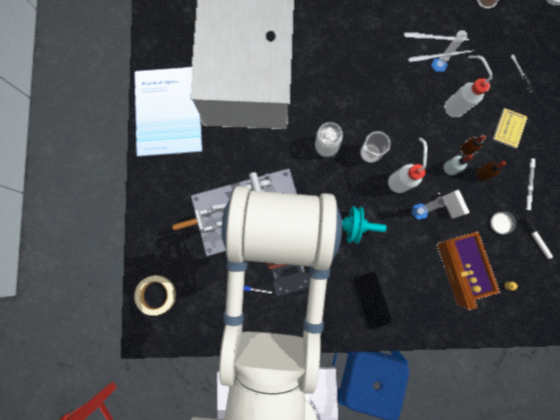

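```bash
python3 -c "
from workcell import arm
print(arm.read_state()['time'],arm.hand_in())"
```

```text
the job is handed in; nothing more can be done
19.3667 None
```

I handed the job in at 19.4 s with the pulley in the nest, the ramp down and the brake arm resting on the shaft.

- **Ramp:** I gripped the wooden handle and tipped the ramp to about 0.27 rad. The pulley rolled into the nest by itself. I then lowered the ramp onto its rests and let go.
- **Settling:** I waited until the pulley had stopped. Its holes were at the same pixels in wrist pictures 0.7 s apart, at 11.5 s and 12.2 s.
- **Heavy side:** I could not see the slug directly because the hub hides it. Five of the six hole positions showed empty, and the hidden sixth is straight below the shaft. The hole opposite it lies a few pixels from the straight-up prediction, in line with the error in my estimate of the stand's position.
- **Brake:** I pushed the brake bar past upright and it sank onto the shaft by itself.
- **Last check:** The brake arm was level, with its top at about 112 mm along its length. Nothing at the nest, brake or pulley moved in the last 1.4 s. The gripper was about 0.15 m above the shaft and touching nothing.
- **Surroundings:** The tape roll, bottle, beaker, jar, phone, screwdriver and turquoise look-alike appear where they were. In the last top picture the robot hides most of the stand.

Nothing failed. The largest wrist force I saw was about 31 N, as the ramp came down onto its rests.

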